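# Top up the sample case and hold its lid at the balance point

## Task

Finish packing the sample case: stand the loose carton and the loose canister upright on the case floor, side by side in the gap at the end of its front row of tall goods, and let go of them. Then take the lid by its handle, bring it forward off its open stop to the balance point, where it would fall neither shut nor back open, and finish there with the handle still gripped, holding it still, so that I can slip the packing list into the lid. Do not let the lid drop towards shut on the way, and leave the goods already packed and the other things on the bench where they are.

Things in the scene. Friction and masses are not known exactly. Their poses are not given: they have to be found in the camera images.
- case: Blue plastic sample case, base 200 mm long (its x) x 132 mm wide (its y) x 60 mm high, fixed to the bench; walls and floor 4 mm thick, inside 192 x 124 mm. Origin: centre of the underside, z up. The lid hinges on the +y long side; the front is the -y side. Front row of tall goods on the line y = -0.031, back row of low jars (tops 56 mm above the bench) on y = +0.031 (case frame).
- gap (a point): Middle of the gap in the front row, on the case floor: case frame (0.043, -0.030, 0.004), axes as the case's. Packed cartons fill case x -0.095 to -0.009; the gap runs on to the end wall at +0.096: 105 mm for 96 mm of goods, in either order, e.g. carton (turned as the packed ones) at x 0.0145, canister at 0.0655. Tall goods stand 36 mm above the rim: hold tops with fingers along case y.
- lid_hinge (a point): Point on the hinge axis at the middle of the case's rear rim: case frame (0, 0.072, 0.060). The hinge axis runs along case x. The axes of this point turn with the lid.
- lid_handle (a point): Middle of the grip bar of the lid's black U handle: round bar 12 mm thick along case x, 78 mm clear between its arms, 36 mm off the lid's front wall. At lid angle t, case frame: y = 0.072 - 0.174 cos t + 0.010 sin t, z = 0.060 + 0.174 sin t + 0.010 cos t. The round bar can turn between the fingers: pinch from above, fingers along case y, tool kept vertical while it swings.
- lid (a joint): Lid angle in rad: 0 shut, 1.92 against the open stop (the start). Tray-shaped lid, 42 mm deep, 0.26 kg, nearly free hinge, no spring. Balance point 1.24: rim plane 71 degrees open, leaning 19 degrees forward over the case, centre of mass plumb above the hinge; above 1.24 it falls open, below it falls shut. There the handle is 47 mm in front of (case -y) and 168 mm above the hinge axis.
- carton: The loose product carton on the bench: upright box, white with a blue band, 42 mm (its x) x 58 mm (its y) x 92 mm high, about 0.12 kg. Origin: centre of its underside.
- canister: The loose round canister on the bench: upright straight cylinder with a screw cap of the same width, white with a blue band, diameter 54 mm, 92 mm high, about 0.15 kg. Origin: centre of its underside.
- packed_carton_a: Carton exactly like the loose one, already standing in the front row of the case, at the end away from the gap. Stays there. Origin: centre of its underside.
- packed_carton_b: Carton exactly like the loose one, already standing in the front row of the case, at the end away from the gap. Stays there. Origin: centre of its underside.
- packed_jar_a: Low round screw-cap jar, white, diameter 59 mm, 52 mm high, already standing in the back row of the case (hinge side). Stays there. Origin: centre of its underside.
- packed_jar_b: Low round screw-cap jar, white, diameter 59 mm, 52 mm high, already standing in the back row of the case (hinge side). Stays there. Origin: centre of its underside.
- packed_jar_c: Low round screw-cap jar, white, diameter 59 mm, 52 mm high, already standing in the back row of the case (hinge side). Stays there. Origin: centre of its underside.
- weight: Steel test weight with a knob, diameter 48 mm, 72 mm high, standing on the bench; not part of the job. Origin: centre of its underside.
- spray_bottle: Clear bottle of cleaner, diameter 60 mm, 150 mm high, standing on the bench; not part of the job. Origin: centre of its underside.
- caliper: Steel caliper lying on the bench to the left, 190 mm long (its y), 12 mm high; not part of the job. Origin: on the bench under its beam's middle.
There are look-alikes about, which are no part of the job. Leave any orange or purple look-alike of the canister alone.

How it is judged:
By the outcome, as a careful person would: the job done as asked, in the order asked, and still so for the second after the job is handed in, while the arm keeps its last pose, push and grip.
It also fails if it takes over 72 s, if anything falls off the work surface, if the arm or the gripper's body presses on something with over 40 N, if the wrist force passes 120 N, or if a joint passes its speed limit or range.

## Robot

A 6-joint arm with a two-finger parallel gripper is mounted at the origin on the work surface. World frame = base frame: x ahead of the robot, y to its left, z up, the work surface at z = 0. Lengths are in mm, angles in rad, forces in N, time in s.
With the tool pointing down it reaches from about 325 to 775 mm from the base axis. Payload 5.5 kg.
Tool frame: the origin (TCP) lies on the mounting face of the last link; the fingertips stand 182 mm ahead of it and the grasp point (between the pads) lies 163 mm ahead of it; z points along the fingers, y is the direction in which the jaws open and shut (so a half turn about z gives the same grasp; the last joint's range is limited). The gripper opens to 88 mm and grips with 3 to 60 N. Pads are 20 mm wide; open, the fingers measure 115 mm over their backs; the gripper's body (75 mm by 178 mm) begins 61 mm behind the grasp point.
Start: joints at [-1.3, 0.091, 1.231, -0, 1.82, -0.057], TCP at [193.177, -568.068, 404.631] pointing down, gripper open.
Joint ranges: [-2.87, 2.87], [-0.86, 2.18], [0.17, 2.46], [-1.51, 4.65], [0.06, 2.69], [-2.65, 2.65]. Speed limits (rad/s): [2.57, 2.57, 3.01, 3.14, 3.14, 3.14].

## Interface

Orientations are given as [roll, pitch, yaw] about the fixed x, y, z axes, in that order (R = Rz(yaw) Ry(pitch) Rx(roll)).
In Python, from plant import bot gives the robot as it stands.
- The arm moves only by the tool carry_out, never from a script. Its argument "increments" is a list of rows, each a list of 3 entries, a list of its own where there are three numbers: the closure, from 0 (fully open) to 1 (shut), then the shift along the tool's x, y, z in cm, then the turn, a rotation vector about the tool's x, y, z in degrees. In form: [[fingers, [x, y, z], [rx, ry, rz]], ...]. A call has 1 to 20 rows; each row is the pose to reach, as a shift and turn from the pose commanded when the call began, along the tool's axes at that moment; what a row does not reach only later rows make up. A row lasts 1/10 s, in which the tool goes at most 50 mm and 8.59 degrees, less where a joint would pass 70% of its speed; a pose out of reach is approached as far as the arm can. A call with a gripper value outside its range is refused whole. The fingers move at their own pace and stop on an object; "force" is the grip in N (left out, the last holds). Time passes only in rows, so rows that repeat a pose let the fingers close. It gives the time, the measured TCP pose, the force and the opening at its end, in the units of the state.
- bot.state(): the state, without advancing time (a new reading comes with each control period).
- bot.read_camera(name): name is "scene" or "top" or "wrist"; returns the picture (400x640x3 uint8, red, green, blue); there is no depth.
- bot.camera_model(name): a dict with "fx", "fy", "cx", "cy" (pixels), "k1" (the pictures are not rectified: a ray, as slopes to the right and down, at radius r is drawn at 1 + k1 r^2 times it, then the intrinsics apply), "world_from_camera" (4x4, takes a point from camera to world coordinates). Camera axes: x right, y up, looking along -z (the intrinsics and any distortion apply to the point x, -y, -z); pixel columns grow to the right and rows downward; lengths in mm; the calibration is good to about 2 mm. A picture is of the moment at which its call begins: read the wrist's pose just before it. camera_model takes no time and is no camera call; for the wrist camera it gives the pose at the moment of the call.
- bot.job_done(): hands the job in, once; it reports no verdict.
The state is a dict: "clock": time; "joints": joint angles; "qvel": joint speeds; "effort": joint torques, N m; "tool_pos": TCP position; "orientation": TCP orientation; "ft_force": force on the tool from outside, world axes, zero at the start; "torque": the same for the moment, N m; "opening": finger opening in mm.
Only numpy, scipy, OpenCV 4.12 (cv2) and the standard library are available. Lean on these libraries where they do the work, as an engineer would, in place of code of your own. Each camera call takes 0.05 s, during which the arm holds its last target.

## Working session

There is one attempt and no reset: what is moved stays moved. The work goes in short steps, Python scripts to look and compute and a tool call to move; the robot and the scene stay as the last step left them, time stands still between calls to the robot, and variables do not carry over. Pictures are saved under pics/ and viewed, and the job is handed in when it is done.

Besides the shell and the picture viewer there is one more tool, called after "Emit:" by a JSON object that holds its "fn" and its "kwargs", one argument or row to a line. carry_out: Moves the arm, as the interface text tells. Its arguments: {"type":"object","properties":{"increments":{"type":"array"},"force":{"type":"number"}},"required":["increments"]}

```bash
ls; mkdir -p pics; python3 - <<'E'
from plant import bot
import cv2
print(bot.state())
for n in ("scene","top","wrist"):
    m=bot.camera_model(n); print(n,m)
    im=bot.read_camera(n); cv2.imwrite(f"pics/{n}0.png",im[:,:,::-1])
E
```

```text
pics
{'clock': 0.0, 'joints': array([-1.29969347e+00,  9.18578903e-02,  1.23189237e+00,  6.01566777e-06,
        1.81977006e+00, -5.67339207e-02]), 'qvel': array([ 0.00092663,  0.00059246, -0.00051275,  0.00019701, -0.00269741,
        0.00100712]), 'effort': array([-3.54112435e-04, -4.46450758e+01, -4.06452298e+01,  6.98372629e-02,
        2.92103353e-02, -1.29725968e-04]), 'tool_pos': array([ 193.19326289, -568.10842199,  403.50344501]), 'orientation': array([-3.13966842e+00, -1.15129026e-04,  3.27838140e-01]), 'ft_force': array([-0.08542107,  0.48609736,  0.50956963]), 'torque': array([ 0.00871187, -0.01213544, -0.01127095]), 'opening': 87.80303559170237}
scene {'fx': 423.06077155663746, 'fy': 423.06077155663746, 'cx': 321.77617523624565, 'cy': 201.0629855506593, 'k1': 0.007482193887270887, 'world_from_camera': array([[ 7.85881322e-01, -3.70869479e-01,  4.94819540e-01,
         1.15200510e+03],
       [ 6.18135924e-01,  4.93503240e-01, -6.11851723e-01,
        -7.33586035e+02],
       [-1.72779165e-02,  7.86708575e-01,  6.17082727e-01,
         8.27563824e+02],
       [ 0.00000000
[... 363 characters left out ...]
4,
        -1.98362252e+01],
       [ 3.41394481e-03,  1.33860637e-01,  9.90994286e-01,
         1.33455671e+03],
       [ 0.00000000e+00,  0.00000000e+00,  0.00000000e+00,
         1.00000000e+00]])}
wrist {'fx': 320.2282413276702, 'fy': 320.2282413276702, 'cx': 318.9490301893571, 'cy': 201.36074866480428, 'k1': -0.023751834368366212, 'world_from_camera': array([[ 3.22383748e-01,  9.18407653e-01,  2.29338402e-01,
         2.55404688e+02],
       [-9.46608745e-01,  3.12977955e-01,  7.73090187e-02,
        -5.46546872e+02],
       [-7.76669415e-04, -2.42016908e-01,  9.70271721e-01,
         3.84169974e+02],
       [ 0.00000000e+00,  0.00000000e+00,  0.00000000e+00,
         1.00000000e+00]])}
```

View pics/scene0.png

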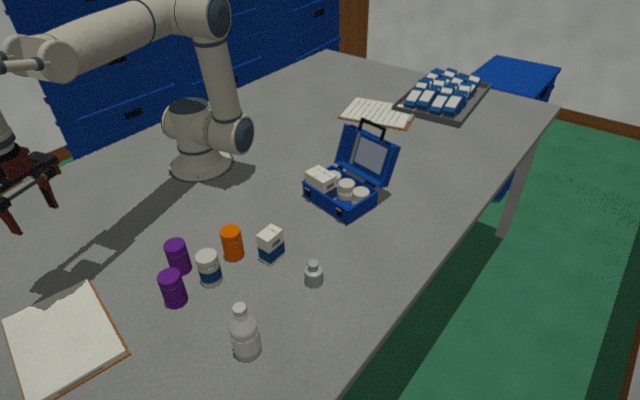

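View pics/top0.png

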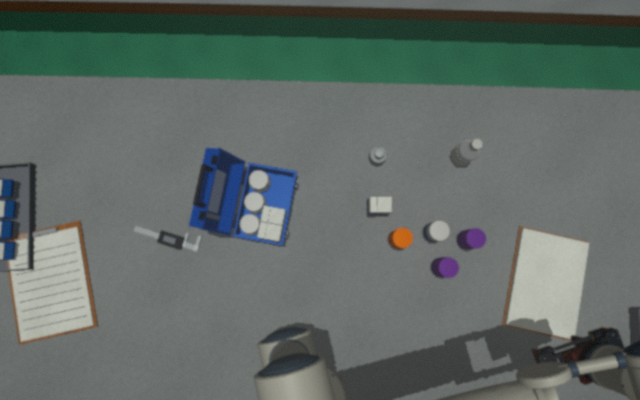

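View pics/wrist0.png

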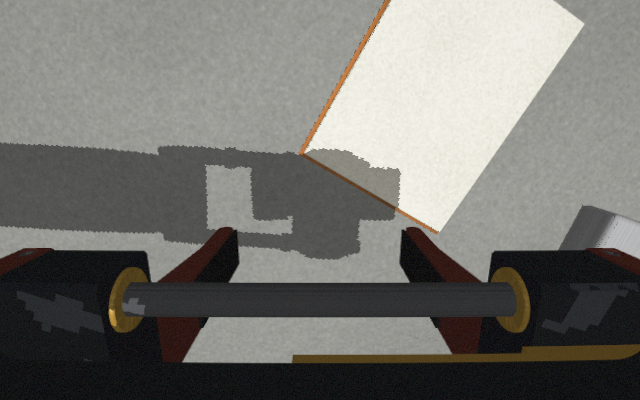

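The top view shows the open case at (245,200). The loose carton is at (380,205). The canister lookalikes are white (438,231), orange (402,238), purple (472,239) and purple (446,268). The weight is at (378,156) and the spray bottle at (467,152). Only the white one with the blue band, at scene (208,266), fits the canister. I'll confirm that in a crop and get rough positions.

```bash
cat > h.py <<'E'
import numpy as np, cv2
from plant import bot
def K(m): return np.array([[m['fx'],0,m['cx']],[0,m['fy'],m['cy']],[0,0,1.]]),np.array([m['k1'],0,0,0.])
def rays(m,px):
    k,d=K(m); u=cv2.undistortPoints(np.array(px,float).reshape(-1,1,2),k,d)[:,0]
    W=np.array(m['world_from_camera']); v=np.c_[u[:,0],-u[:,1],-np.ones(len(u))]@W[:3,:3].T
    return W[:3,3],v
def onz(m,px,z):
    o,v=rays(m,px); return o+v*((z-o[2])/v[:,2])[:,None]
def proj(m,P):
    k,d=K(m);W=np.array(m['world_from_camera']);c=(np.array(P,float).reshape(-1,3)-W[:3,3])@W[:3,:3]
    return cv2.projectPoints((c*[1,-1,-1]).reshape(-1,1,3),np.zeros(3),np.zeros(3),k,d)[0][:,0]
def tri(m1,p1,m2,p2):
    o1,v1=rays(m1,[p1]);o2,v2=rays(m2,[p2]);v1=v1[0]/np.linalg.norm(v1);v2=v2[0]/np.linalg.norm(v2)
    s=np.linalg.lstsq(np.c_[v1,-v2],o2-o1,rcond=None)[0];a=o1+s[0]*v1;b=o2+s[1]*v2
    return (a+b)/2,np.linalg.norm(a-b)
E
python3 - <<'E'
from h import *
s=cv2.imread('pics/scene0.png');t=cv2.imread('pics/top0.png')
a=cv2.resize(s[215:325,150:310],None,fx=3.5,fy=3.5,interpolation=2)
b=cv2.resize(t[140:290,180:310],None,fx=3,fy=3,interpolation=2)
cv2.imwrite('pics/cs.png',a);cv2.imwrite('pics/ct.png',b)
mt=bot.camera_model('top')
print(onz(mt,[[438,231],[380,205],[402,238],[472,239],[446,268]],92).round())
print(onz(mt,[[247,164],[298,172],[286,244]],60).round())
E
```

```text
[[ 459. -337.   92.]
 [ 524. -184.   92.]
 [ 438. -242.   92.]
 [ 440. -426.   92.]
 [ 363. -357.   92.]]
[[632. 177.  60.]
 [613.  37.  60.]
 [416.  63.  60.]]
```

View pics/cs.png

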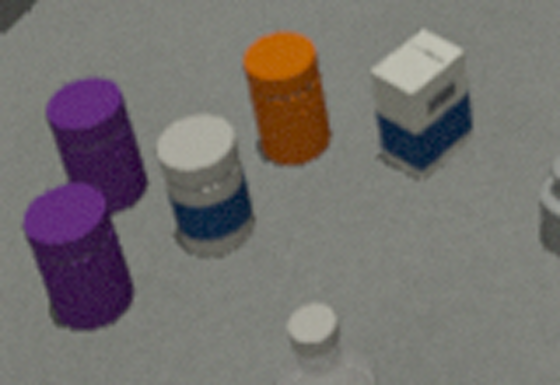

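View pics/ct.png

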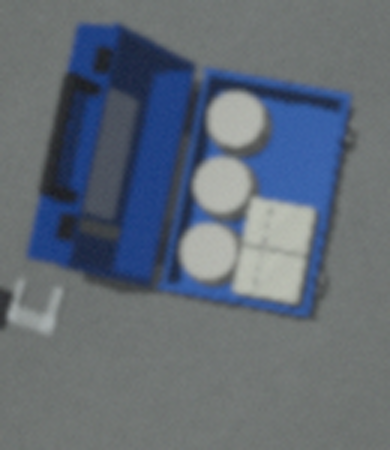

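The crop confirms it: the white canister with the blue band stands among the orange and purple ones, and the carton has a blue band too. Next I'll move the wrist camera over them.

```bash
cat >> h.py <<'E'
from scipy.spatial.transform import Rotation as Ro
def inc(tcp,yawdeg):
    """print shift (cm) and turn (deg) from measured pose to tcp pointing down with yaw"""
    s=bot.state(); R0=Ro.from_euler('xyz',s['orientation']); R1=Ro.from_euler('xyz',[np.pi,0,np.radians(yawdeg)])
    d=R0.inv().apply(np.array(tcp,float)-s['tool_pos'])/10; r=(R0.inv()*R1).as_rotvec(degrees=True)
    print('shift',d.round(2),'turn',r.round(2)); return d,r
def snap(n,name):
    m=bot.camera_model(n); im=bot.read_camera(n)[:,:,::-1].copy(); cv2.imwrite(f'pics/{name}.png',im)
    np.savez(f'pics/{name}.npz',**m); return m,im
def load(name): return {k:v for k,v in np.load(f'pics/{name}.npz').items()},cv2.imread(f'pics/{name}.png')
E
python3 -c "
from h import *
inc([415,-404,404],57)"
```

```text
shift [ 2.628e+01 -8.390e+00 -1.000e-02] turn [-8.000e-02 -3.000e-02 -3.822e+01]
```

Emit:
{"fn": "carry_out", "kwargs": {
  "increments": [
    [0, [5, -1.6, 0], [0, 0, -7.5]],
    [0, [10, -3.2, 0], [0, 0, -15]],
    [0, [15, -4.8, 0], [0, 0, -22.5]],
    [0, [20, -6.4, 0], [0, 0, -30]],
    [0, [25, -8, 0], [0, 0, -36]],
    [0, [26.3, -8.4, 0], [0, 0, -38.2]],
    [0, [26.3, -8.4, 0], [0, 0, -38.2]],
    [0, [26.3, -8.4, 0], [0, 0, -38.2]]
  ]
}}

```text
clock: 0.95
tool_pos: [415.3, -403.7, 404.2]
orientation: [-3.141, 0.0, 0.995]
ft_force: [-0.5, -0.3, 0.0]
opening: 87.8
```

```bash
python3 -c "
from h import *
print(bot.state()['qvel'].round(3))
snap('wrist','wA')"
```

```text
[-0.034 -0.004  0.001 -0.004 -0.     0.   ]
```

Emit:
{"fn": "carry_out", "kwargs": {
  "increments": [
    [0, [4, 0, 0], [0, 0, 0]],
    [0, [8, 0, 0], [0, 0, 0]],
    [0, [8, 0, 0], [0, 0, 0]],
    [0, [8, 0, 0], [0, 0, 0]]
  ]
}}

```text
clock: 1.4
tool_pos: [458.1, -337.4, 404.7]
orientation: [3.142, 0.001, 0.994]
ft_force: [1.0, 0.7, -1.1]
opening: 87.7
```

```bash
python3 -c "
from h import *
print(bot.state()['qvel'].round(3))
snap('wrist','wB')"
```

```text
[-0.026  0.005 -0.002 -0.005  0.    -0.002]
```

View pics/wA.png

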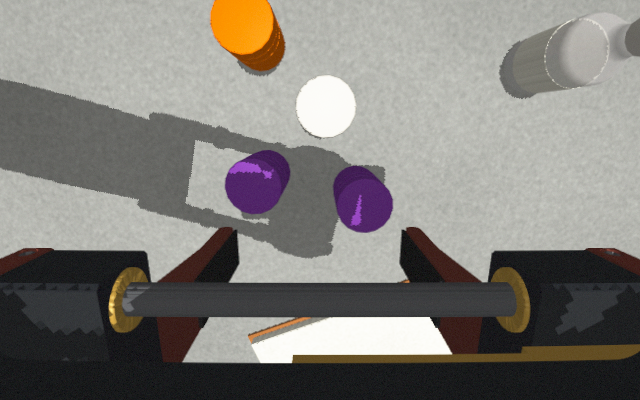

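View pics/wB.png

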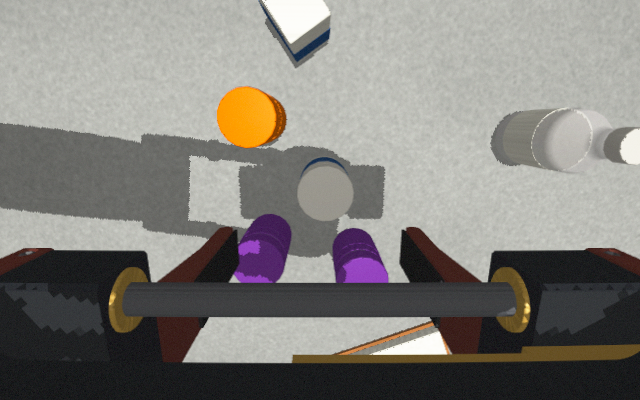

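Wrist view A shows the canister cap at (326,106). View B shows it at (325,192) in shadow, with the fingers' axis (image row) clear between orange (250,117) and purple (263,248). I'll triangulate the cap.

```bash
python3 - <<'E'
from h import *
mA,A=load('wA');mB,B=load('wB')
def circ(im,roi,lo,hi):
    x0,y0,x1,y1=roi;g=cv2.cvtColor(im,cv2.COLOR_BGR2GRAY)[y0:y1,x0:x1]
    m=cv2.inRange(g,lo,hi); m=cv2.morphologyEx(m,cv2.MORPH_OPEN,np.ones((3,3)))
    c=max(cv2.findContours(m,cv2.RETR_EXTERNAL,2)[0],key=cv2.contourArea)
    e=cv2.fitEllipse(cv2.convexHull(c)); return np.array(e[0])+[x0,y0],e[1],e[2]
print(B[192,325],B[160,275],B[200,265],B[130,400])
a=circ(A,(280,60,380,150),235,255);print(a)
h=cv2.HoughCircles(cv2.cvtColor(B,cv2.COLOR_BGR2GRAY)[150:235,280:370],cv2.HOUGH_GRADIENT_ALT,1,20,param1=100,param2=.5,minRadius=22,maxRadius=36);print(h)
b=circ(B,(280,150,370,235),138,180);print(b)
print(tri(mA,a[0],mB,b[0]))
print(onz(mA,[a[0]],92),onz(mB,[b[0]],92))
E
```

```text
[141 150 153] [102 105 106] [103 105 106] [183 191 189]
(array([325.56323242, 105.95001602]), (58.24839782714844, 61.43970489501953), 179.8939208984375)
[[[46.       43.       29.390095]]]
(array([325.05001068, 193.24510574]), (54.468101501464844, 55.38080978393555), 108.56262969970703)
(array([ 463.09928866, -340.34093824,   91.82590184]), np.float64(0.021890095497810628))
[[ 463.08306089 -340.33977072   92.        ]] [[ 463.12685372 -340.31239038   92.        ]]
```

Canister cap centre is (463.1,-340.3) with its top at 91.8, and the two views agree to 0.02 mm. I'll grasp near the top.

```bash
python3 -c "
from h import *
inc([463.1,-340.3,243],57)"
```

```text
shift [ 0.1   0.57 16.16] turn [-0.    0.04 -0.11]
```

Emit:
{"fn": "carry_out", "kwargs": {
  "increments": [
    [0, [0.1, 0.6, 4], [0, 0, 0]],
    [0, [0.1, 0.6, 8], [0, 0, 0]],
    [0, [0.1, 0.6, 12], [0, 0, 0]],
    [0, [0.1, 0.6, 15], [0, 0, 0]],
    [0, [0.1, 0.6, 16.1], [0, 0, 0]],
    [0, [0.1, 0.6, 16.1], [0, 0, 0]],
    [1, [0.1, 0.6, 16.1], [0, 0, 0]],
    [1, [0.1, 0.6, 16.1], [0, 0, 0]],
    [1, [0.1, 0.6, 16.1], [0, 0, 0]],
    [1, [0.1, 0.6, 16.1], [0, 0, 0]],
    [1, [0.1, 0.6, 16.1], [0, 0, 0]],
    [1, [0.1, 0.6, 16.1], [0, 0, 0]]
  ],
  "force": 25
}}

```text
clock: 2.65
tool_pos: [464.4, -339.2, 244.5]
orientation: [3.14, 0.0, 0.995]
ft_force: [-0.1, 0.5, 3.1]
opening: 53.5
```

```bash
python3 -c "
from h import *
inc([473,92,395],-7.5)"
```

```text
shift [ 36.63 -22.76 -15.09] turn [ 6.000e-02 -3.000e-02  6.449e+01]
```

Emit:
{"fn": "carry_out", "kwargs": {
  "increments": [
    [1, [0, 0, -3], [0, 0, 0]],
    [1, [0, 0, -7.5], [0, 0, 0]],
    [1, [0, 0, -12], [0, 0, 0]],
    [1, [0, 0, -15], [0, 0, 0]],
    [1, [3.7, -2.3, -15.1], [0, 0, 7]],
    [1, [7.4, -4.6, -15.1], [0, 0, 14]],
    [1, [11.1, -6.9, -15.1], [0, 0, 21]],
    [1, [14.8, -9.2, -15.1], [0, 0, 28]],
    [1, [18.5, -11.5, -15.1], [0, 0, 35]],
    [1, [22.2, -13.8, -15.1], [0, 0, 42]],
    [1, [25.9, -16.1, -15.1], [0, 0, 49]],
    [1, [29.6, -18.4, -15.1], [0, 0, 56]],
    [1, [33.3, -20.7, -15.1], [0, 0, 62]],
    [1, [36.6, -22.8, -15.1], [0, 0, 64.5]],
    [1, [36.6, -22.8, -15.1], [0, 0, 64.5]],
    [1, [36.6, -22.8, -15.1], [0, 0, 64.5]],
    [1, [36.6, -22.8, -15.1], [0, 0, 64.5]]
  ]
}}

```text
clock: 4.35
tool_pos: [472.6, 91.2, 394.3]
orientation: [3.141, 0.0, -0.132]
ft_force: [-0.1, 0.1, -2.7]
opening: 54.0
```

```bash
python3 -c "
from h import *
print(bot.state()['qvel'].round(3),bot.state()['joints'].round(2))
snap('wrist','wC')"
```

```text
[-0.016 -0.004 -0.004  0.001 -0.001  0.005] [ 0.12 -0.23  1.56 -0.    1.82  1.82]
```

View pics/wC.png

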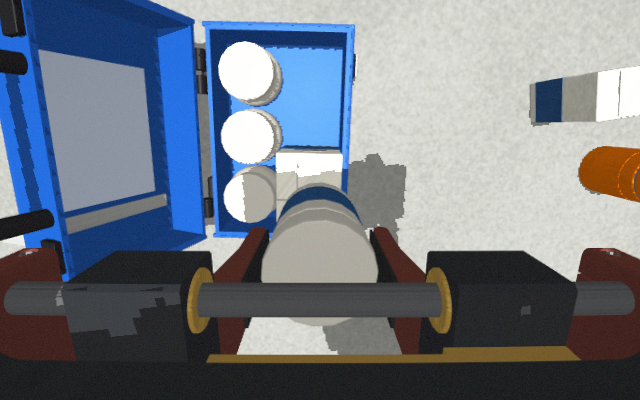

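View C shows the case rim's far corners at (203,23) and (354,25), and the packed carton's top edge by the gap at about (278,150)–(342,148). I'll take a second view 50 mm further on.

Emit:
{"fn": "carry_out", "kwargs": {
  "increments": [
    [1, [3, 0, 0], [0, 0, 0]],
    [1, [5, 0, 0], [0, 0, 0]],
    [1, [5, 0, 0], [0, 0, 0]],
    [1, [5, 0, 0], [0, 0, 0]]
  ]
}}

```text
clock: 4.8
tool_pos: [522.2, 84.3, 394.2]
orientation: [3.141, 0.001, -0.133]
ft_force: [-0.4, 1.2, -2.1]
opening: 53.5
```

```bash
python3 -c "
from h import *
print(bot.state()['qvel'].round(3))
snap('wrist','wD')
for n in 'CD':
    im=cv2.imread(f'pics/w{n}.png'); cv2.imwrite(f'pics/c{n}.png',cv2.resize(im[0:240,190:380],None,fx=2.5,fy=2.5,interpolation=0)) 
"
```

```text
[ 0.014 -0.023  0.01   0.001  0.002  0.001]
```

View pics/cC.png

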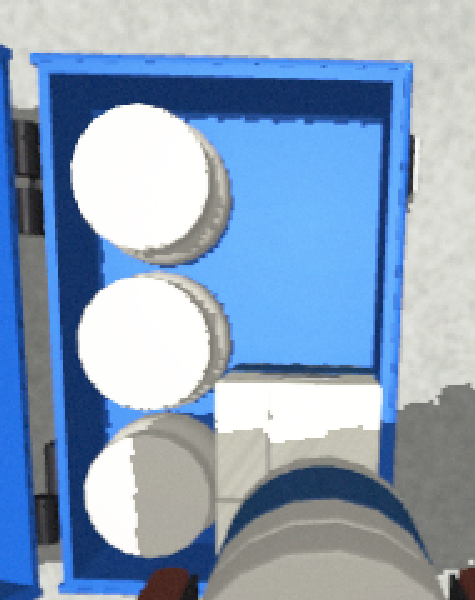

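View pics/cD.png

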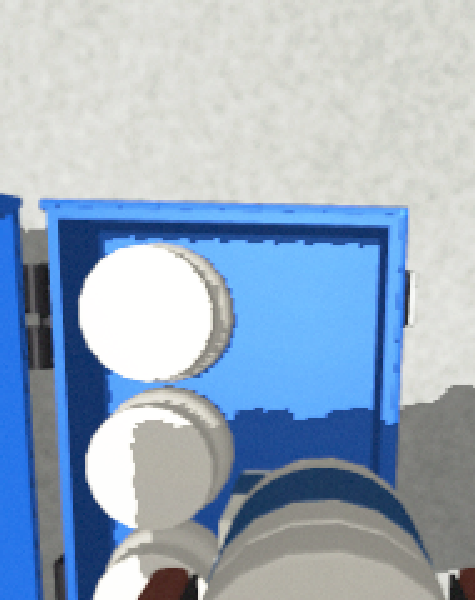

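```bash
python3 - <<'E'
from h import *
mC,C=load('wC');mD,D=load('wD')
P={}
def refine(im,p): return np.array(p,float)
for n,a,b in [('outF',(354.6,24.8),(352.8,83.2)),('outR',(202.4,21.6),(206,80.4)),('inF',(347.2,32.8),(345.6,90.4)),('inR',(210,30),(213.6,88))]:
    P[n],e=tri(mC,a,mD,b);print(n,P[n].round(1),e.round(2), onz(mC,[a],60)[0].round(1),onz(mD,[b],60)[0].round(1))
v=P['outR']-P['outF'];print('len',np.linalg.norm(v),'yaw',np.degrees(np.arctan2(-v[0],v[1])))
# carton b top edge on z=96
e=onz(mC,[(276,151.5),(342.4,153)],96);print(e.round(1))
# front edge line right side: light/dark boundary
print(onz(mC,[(354.6,24.8),(347,160)],60).round(1))
E
python3 - <<'E'
from h import *
mt=bot.camera_model('top')
im=cv2.imread('pics/top0.png')
cv2.imwrite('pics/ct2.png',cv2.resize(im[145:255,235:305],None,fx=5,fy=5,interpolation=2))
E
```

```text
outF [617.2  39.8  60.9] 0.07 [617.4  39.6  60. ] [617.3  39.7  60. ]
outR [637.8 174.3  61.1] 0.18 [638.2 174.5  60. ] [638.  174.8  60. ]
inF [611.8  47.   59.3] 0.15 [611.7  47.   60. ] [611.8  47.1  60. ]
inR [630.5 169.2  59.7] 0.06 [630.4 169.2  60. ] [630.5 169.1  60. ]
len 136.0859637881911 yaw -8.73429391804313
[[517.6 122.6  96. ]
 [508.8  65.8  96. ]]
[[617.4  39.6  60. ]
 [497.7  59.9  60. ]]
```

View pics/ct2.png

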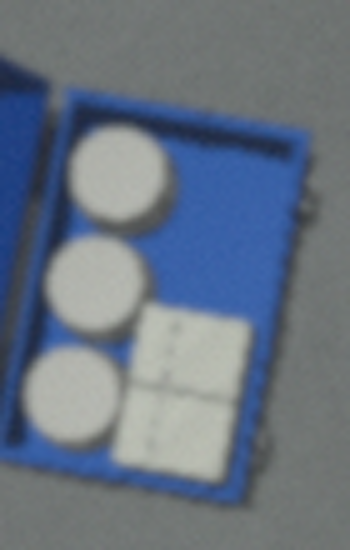

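The inner rim corners give a case origin of (526.2,122.6), yaw −8.7°, rim z ≈ 60 and inner width 123.6. The packed carton's edge falls at case x −8.6, y −30, which agrees with the text. The canister goes at case (67,−30).

```bash
cat >> h.py <<'E'
def case(p,o=(526.2,122.6),yaw=-8.7):
    a=np.radians(yaw);return np.array([o[0]+np.cos(a)*p[0]-np.sin(a)*p[1],o[1]+np.sin(a)*p[0]+np.cos(a)*p[1]])
E
python3 -c "
from h import *
t=case([67+1.6,-30]);print(t)
inc([*t,262],-8.7)"
```

```text
[589.47285603  82.56869113]
shift [ 6.74 -0.7  13.25] turn [0.01 0.04 1.1 ]
```

Emit:
{"fn": "carry_out", "kwargs": {
  "increments": [
    [1, [4, -0.4, 0], [0, 0, 0.6]],
    [1, [6.74, -0.7, 0], [0, 0, 1.1]],
    [1, [6.74, -0.7, 1], [0, 0, 1.1]],
    [1, [6.74, -0.7, 4], [0, 0, 1.1]],
    [1, [6.74, -0.7, 7], [0, 0, 1.1]],
    [1, [6.74, -0.7, 10], [0, 0, 1.1]],
    [1, [6.74, -0.7, 12], [0, 0, 1.1]],
    [1, [6.74, -0.7, 13.25], [0, 0, 1.1]],
    [1, [6.74, -0.7, 13.25], [0, 0, 1.1]],
    [1, [6.74, -0.7, 13.25], [0, 0, 1.1]]
  ]
}}

```text
clock: 5.85
tool_pos: [589.6, 83.5, 263.3]
orientation: [-3.141, -0.001, -0.15]
ft_force: [0.4, 0.4, -1.7]
opening: 53.6
```

```bash
python3 -c "
from h import *
snap('wrist','wE')
inc([*case([68.6,-30]),248.5],-8.7)"
```

```text
shift [-0.03  0.1   1.55] turn [-0.04 -0.14  0.08]
```

View pics/wE.png

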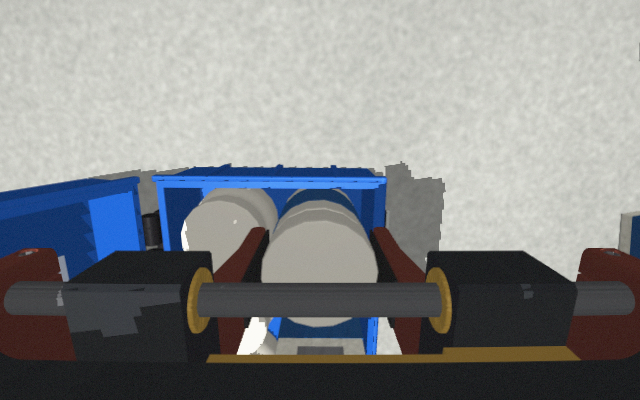

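The canister is inside the walls with no contact force. I'll lower it and release.

Emit:
{"fn": "carry_out", "kwargs": {
  "increments": [
    [1, [0, 0.1, 0.8], [0, 0, 0]],
    [1, [0, 0.1, 1.3], [0, 0, 0]],
    [1, [0, 0.1, 1.5], [0, 0, 0]],
    [1, [0, 0.1, 1.55], [0, 0, 0]],
    [1, [0, 0.1, 1.55], [0, 0, 0]]
  ]
}}

```text
clock: 6.4
tool_pos: [589.8, 82.5, 248.4]
orientation: [-3.141, -0.002, -0.15]
ft_force: [-4.0, -0.6, 5.9]
opening: 53.4
```

Emit:
{"fn": "carry_out", "kwargs": {
  "increments": [
    [0.8, [0, 0.1, 1.55], [0, 0, 0]],
    [0.3, [0, 0.1, 1.55], [0, 0, 0]],
    [0, [0, 0.1, 1.55], [0, 0, 0]],
    [0, [0, 0.1, 1.55], [0, 0, 0]],
    [0, [0, 0.1, 0.5], [0, 0, 0]],
    [0, [0, 0.1, -2.5], [0, 0, 0]],
    [0, [0, 0.1, -7], [0, 0, 0]],
    [0, [0, 0.1, -12], [0, 0, 0]],
    [0, [-4, 0.1, -14], [0, 0, 0]],
    [0, [-8, 0.1, -14], [0, 0, 0]],
    [0, [-8, 0.1, -14], [0, 0, 0]],
    [0, [-8, 0.1, -14], [0, 0, 0]]
  ]
}}

```text
clock: 7.6
tool_pos: [510.1, 93.5, 387.0]
orientation: [-3.142, -0.001, -0.15]
ft_force: [0.1, -0.4, 0.2]
opening: 88.2
```

```bash
python3 -c "
from h import *
print(bot.state()['qvel'].round(3))
snap('wrist','wF')
"
```

```text
[-0.01   0.045 -0.026  0.    -0.005 -0.002]
```

View pics/wF.png

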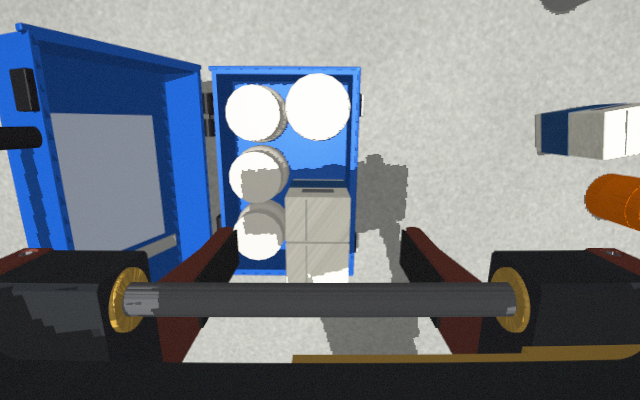

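The canister stands at the far end of the gap, cap at (318,106). The packed carton's edge is at row about 189.

```bash
python3 - <<'E'
from h import *
m,F=load('wF')
g=cv2.cvtColor(F,cv2.COLOR_BGR2GRAY)[65:150,285:356]
mk=cv2.inRange(g,235,255);c=max(cv2.findContours(mk,0,2)[0],key=cv2.contourArea);e=cv2.fitEllipse(c);print(e)
p=np.array(e[0])+[285,65]
R=np.array([[.98849,-.15126],[.15126,.98849]])
P=onz(m,[p],96)[0,:2];print(P, (P-[526.2,122.6])@np.array([[.98849,.15126],[-.15126,.98849]]))
E=onz(m,[(287,189),(349,189)],96)[:,:2];print((E-[526.2,122.6])@np.array([[.98849,.15126],[-.15126,.98849]]))
I=onz(m,[(349,75),(218,75)],60)[:,:2];print((I-[526.2,122.6])@np.array([[.98849,.15126],[-.15126,.98849]]))
cv2.imwrite('pics/cF.png',cv2.resize(F[60:290,200:370],None,fx=2.5,fy=2.5,interpolation=0))
# carton rough
mt=bot.camera_model('top');print(onz(mt,[[380,205]],92))
E
```

```text
((32.11011505126953, 41.360191345214844), (62.47792434692383, 65.21852111816406), 1.4926217794418335)
[587.73413128  83.42623437] [ 66.75129722 -29.41522289]
[[ -2.10151326  -3.40336666]
 [ -2.00193976 -57.08440679]]
[[ 95.87156929 -58.09768475]
 [ 95.83292617  60.5943057 ]]
[[ 523.85236325 -183.76645515   92.        ]]
```

View pics/cF.png

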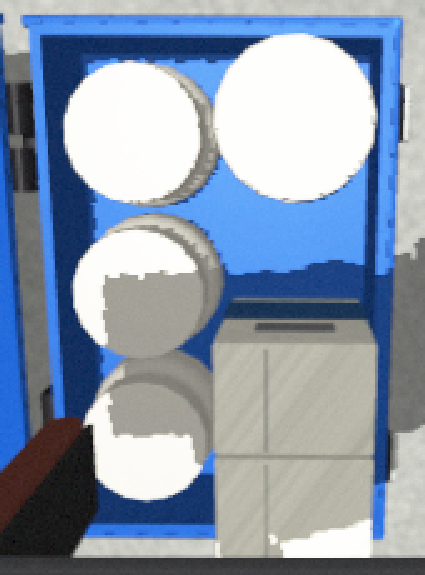

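Measured in the case frame, the canister is at (66.8,−29.4) as intended. Now the carton.

```bash
python3 -c "
from h import *
inc([440,-184,404],0)"
```

```text
shift [-2.83 28.48 -1.73] turn [ 0.01 -0.04 -8.62]
```

Emit:
{"fn": "carry_out", "kwargs": {
  "increments": [
    [0, [-0.5, 4.7, -0.4], [0, 0, -2]],
    [0, [-1, 9.4, -0.8], [0, 0, -4]],
    [0, [-1.5, 14.1, -1.2], [0, 0, -6]],
    [0, [-2, 18.8, -1.7], [0, 0, -8]],
    [0, [-2.5, 23.5, -1.7], [0, 0, -8.6]],
    [0, [-2.8, 28, -1.7], [0, 0, -8.6]],
    [0, [-2.8, 28.5, -1.7], [0, 0, -8.6]],
    [0, [-2.8, 28.5, -1.7], [0, 0, -8.6]],
    [0, [-2.8, 28.5, -1.7], [0, 0, -8.6]]
  ]
}}

```text
clock: 8.55
tool_pos: [440.8, -183.8, 403.2]
orientation: [-3.141, 0.001, -0.0]
ft_force: [-0.3, -0.3, -0.7]
opening: 87.4
```

```bash
python3 -c "
from h import *
print(bot.state()['qvel'].round(3))
snap('wrist','wG')
"
```

```text
[ 0.025 -0.012  0.006 -0.     0.001 -0.004]
```

Emit:
{"fn": "carry_out", "kwargs": {
  "increments": [
    [0, [3, 0, 0], [0, 0, 0]],
    [0, [6, 0, 0], [0, 0, 0]],
    [0, [6, 0, 0], [0, 0, 0]],
    [0, [6, 0, 0], [0, 0, 0]]
  ]
}}

```text
clock: 9.0
tool_pos: [500.7, -182.8, 403.1]
orientation: [-3.141, 0.002, 0.002]
ft_force: [-0.8, -0.7, 0.1]
opening: 87.9
```

```bash
python3 -c "
from h import *
print(bot.state()['qvel'].round(3))
snap('wrist','wH')
for n in 'GH':
    im=cv2.imread(f'pics/w{n}.png'); cv2.imwrite(f'pics/c{n}.png',cv2.resize(im[40:240,240:400],None,fx=3,fy=3,interpolation=0)) 
"
```

```text
[-0.019 -0.036  0.015 -0.003  0.003 -0.002]
```

View pics/wG.png

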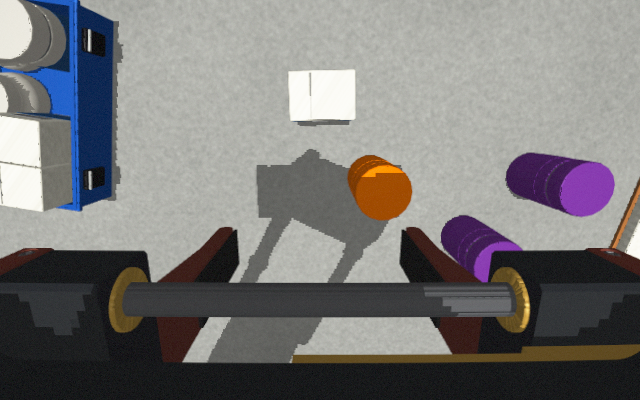

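View pics/cH.png

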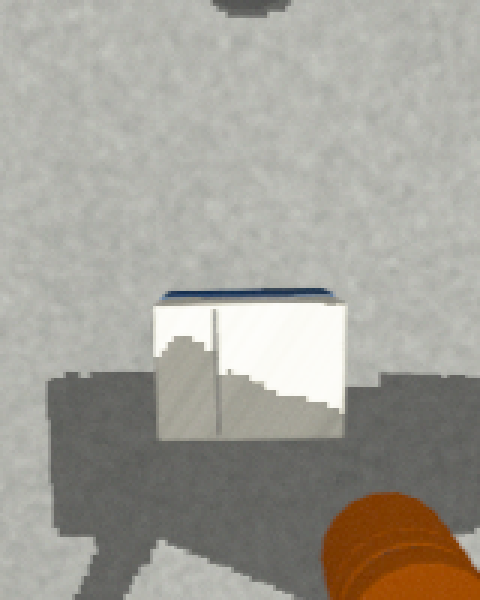

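View pics/cG.png

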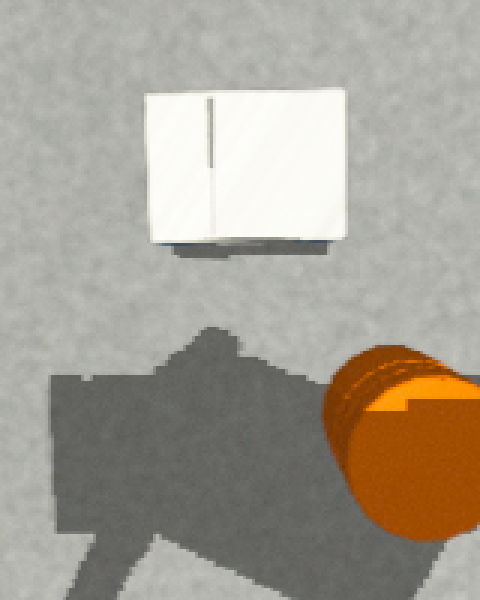

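The carton's top face is clear in both views: corners (288,71)–(355,119) in G and (291,142)–(355,186) in H.

```bash
python3 - <<'E'
from h import *
mG,_=load('wG');mH,_=load('wH')
G=[(288.3,71.3),(355.3,69.3),(355.3,119.3),(290.3,120.7)];H=[(291,141.7),(355,141.3),(354.7,186),(292.3,186.7)]
T=[tri(mG,a,mH,b) for a,b in zip(G,H)]
for t in T: print(t[0].round(1),t[1].round(2))
for m,X in((mG,G),(mH,H)):
    q=onz(m,X,92)[:,:2];d=q[0]-q[1]+q[3]-q[2];e=q[0]-q[3]+q[1]-q[2]
    print(q.mean(0),'y-dir',np.degrees(np.arctan2(d[1],d[0])),np.linalg.norm(d)/2,'x-dir',np.degrees(np.arctan2(e[1],e[0])),np.linalg.norm(e)/2)
E
```

```text
[ 548.4 -157.2   91.5] 0.1
[ 549.2 -214.1   96.8] 0.2
[ 508.4 -215.5   93.5] 0.07
[ 507.2 -157.9   91.5] 0.32
[ 528.45896846 -186.3626339 ] y-dir 91.43276324598055 57.41461726202488 x-dir 1.3644868816216638 41.37494179516918
[ 528.18299487 -186.37928613] y-dir 90.66835396584804 57.667872412619026 x-dir 0.9801709310070975 41.0275446827103
```

```bash
python3 -c "
from h import *
inc([528.3,-186.4,244],1.1)"
```

```text
shift [ 2.82  0.34 15.95] turn [-0.01  0.04 -1.01]
```

Emit:
{"fn": "carry_out", "kwargs": {
  "increments": [
    [0, [2.8, 0.35, 2], [0, 0, -1]],
    [0, [2.8, 0.35, 6], [0, 0, -1]],
    [0, [2.8, 0.35, 10], [0, 0, -1]],
    [0, [2.8, 0.35, 13], [0, 0, -1]],
    [0, [2.8, 0.35, 15.5], [0, 0, -1]],
    [0, [2.8, 0.35, 15.9], [0, 0, -1]],
    [0, [2.8, 0.35, 15.9], [0, 0, -1]],
    [1, [2.8, 0.35, 15.9], [0, 0, -1]],
    [1, [2.8, 0.35, 15.9], [0, 0, -1]],
    [1, [2.8, 0.35, 15.9], [0, 0, -1]],
    [1, [2.8, 0.35, 15.9], [0, 0, -1]],
    [1, [2.8, 0.35, 15.9], [0, 0, -1]],
    [1, [2.8, 0.35, 15.9], [0, 0, -1]]
  ],
  "force": 25
}}

```text
clock: 10.35
tool_pos: [528.3, -187.6, 245.5]
orientation: [3.141, -0.001, 0.017]
ft_force: [-0.6, 0.6, 4.6]
opening: 57.7
```

```bash
python3 -c "
from h import *
s=bot.state();print(s['tool_pos'],s['orientation'])
inc([*case([15.4,-30]),400],-8.7)"
```

```text
[ 528.27212929 -187.59838174  245.46754691] [ 3.14128000e+00 -1.18029796e-03  1.72397645e-02]
shift [  1.36 -27.8  -15.46] turn [ 0.01 -0.07  9.69]
```

Emit:
{"fn": "carry_out", "kwargs": {
  "increments": [
    [1, [0, 0, -3], [0, 0, 0]],
    [1, [0, 0, -7.5], [0, 0, 0]],
    [1, [0, 0, -12], [0, 0, 0]],
    [1, [0, 0, -15], [0, 0, 0]],
    [1, [0.2, -4, -15.5], [0, 0, 2]],
    [1, [0.4, -8.5, -15.5], [0, 0, 4]],
    [1, [0.6, -13, -15.5], [0, 0, 6]],
    [1, [0.9, -17.5, -15.5], [0, 0, 8]],
    [1, [1.1, -22, -15.5], [0, 0, 9.7]],
    [1, [1.3, -26, -15.5], [0, 0, 9.7]],
    [1, [1.36, -27.8, -15.5], [0, 0, 9.7]],
    [1, [1.36, -27.8, -15.5], [0, 0, 9.7]],
    [1, [1.36, -27.8, -15.5], [0, 0, 9.7]]
  ]
}}

```text
clock: 11.65
tool_pos: [536.9, 90.5, 399.0]
orientation: [3.141, 0.001, -0.151]
ft_force: [-1.0, -0.6, -0.8]
opening: 57.8
```

```bash
python3 -c "
from h import *
print(bot.state()['qvel'].round(3))
snap('wrist','wI')
inc([*case([15.4,-30]),264],-8.7)"
```

```text
[-0.027 -0.006 -0.    -0.     0.    -0.001]
shift [-1.000e-02 -8.000e-02  1.352e+01] turn [ 0.05  0.04 -0.05]
```

View pics/wI.png

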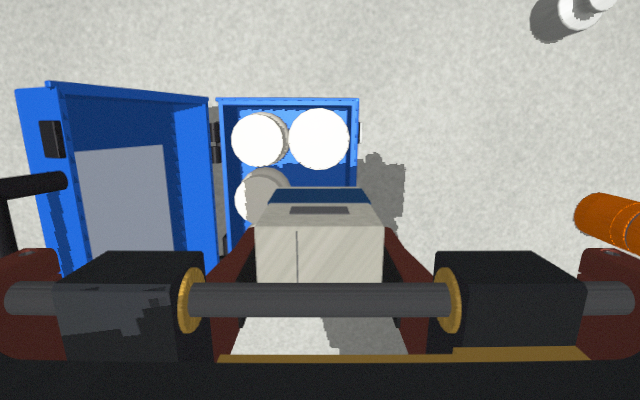

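The carton is held upright over the gap. Lowering it in stages.

Emit:
{"fn": "carry_out", "kwargs": {
  "increments": [
    [1, [0, -0.05, 3], [0, 0, 0]],
    [1, [0, -0.05, 5], [0, 0, 0]],
    [1, [0, -0.05, 6], [0, 0, 0]],
    [1, [0, -0.05, 7], [0, 0, 0]],
    [1, [0, -0.05, 7], [0, 0, 0]]
  ]
}}

```text
clock: 12.2
tool_pos: [536.9, 90.4, 328.6]
orientation: [3.141, 0.002, -0.153]
ft_force: [0.3, 0.4, -0.9]
opening: 58.0
```

```bash
python3 -c "
from h import *
snap('wrist','wJ')
inc([*case([15.4,-30]),249.5],-8.7)"
```

```text
shift [-0.01 -0.    8.02] turn [ 0.    0.01 -0.06]
```

View pics/wJ.png

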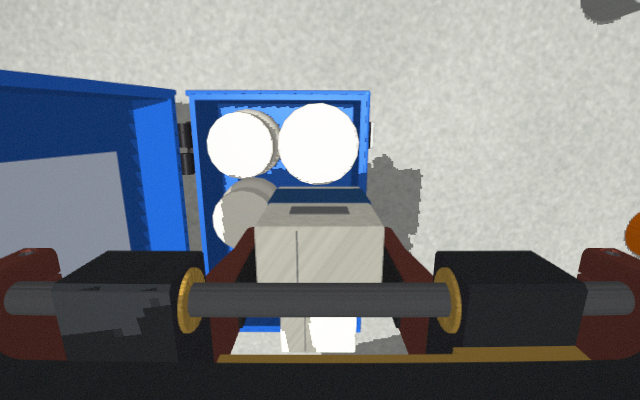

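The base is below the neighbours' tops and the contact force is near zero. Continuing down.

Emit:
{"fn": "carry_out", "kwargs": {
  "increments": [
    [1, [0, 0, 1.5], [0, 0, 0]],
    [1, [0, 0, 3.5], [0, 0, 0]],
    [1, [0, 0, 5.5], [0, 0, 0]],
    [1, [0, 0, 7], [0, 0, 0]],
    [1, [0, 0, 7.6], [0, 0, 0]],
    [1, [0, 0, 7.9], [0, 0, 0]],
    [1, [0, 0, 8], [0, 0, 0]],
    [1, [0, 0, 8], [0, 0, 0]]
  ]
}}

```text
clock: 13.05
tool_pos: [537.2, 91.1, 250.5]
orientation: [-3.141, -0.001, -0.152]
ft_force: [-0.6, 0.1, -0.9]
opening: 57.6
```

Emit:
{"fn": "carry_out", "kwargs": {
  "increments": [
    [1, [0, 0, 0.1], [0, 0, 0]],
    [1, [0, 0, 0.15], [0, 0, 0]],
    [1, [0, 0, 0.15], [0, 0, 0]]
  ]
}}

```text
clock: 13.35
tool_pos: [537.3, 91.1, 249.5]
orientation: [-3.141, -0.002, -0.152]
ft_force: [-0.8, 0.6, 4.3]
opening: 58.1
```

Emit:
{"fn": "carry_out", "kwargs": {
  "increments": [
    [0.8, [0, 0, 0], [0, 0, 0]],
    [0.3, [0, 0, 0], [0, 0, 0]],
    [0, [0, 0, 0], [0, 0, 0]],
    [0, [0, 0, 0], [0, 0, 0]],
    [0, [0, 0, -1], [0, 0, 0]],
    [0, [0, 0, -4], [0, 0, 0]],
    [0, [0, 0, -8], [0, 0, 0]],
    [0, [-1, 0, -12], [0, 0, 0]],
    [0, [-4, 0, -15], [0, 0, 0]],
    [0, [-6, 0, -18], [0, 0, 0]],
    [0, [-6, 0, -19], [0, 0, 0]],
    [0, [-6, 0, -19], [0, 0, 0]],
    [0, [-6, 0, -19], [0, 0, 0]]
  ]
}}

```text
clock: 14.65
tool_pos: [478.4, 100.0, 436.6]
orientation: [3.141, 0.002, -0.152]
ft_force: [-0.0, 0.1, -0.2]
opening: 87.6
```

```bash
python3 -c "
from h import *
print(bot.state()['qvel'].round(3))
m,K=snap('wrist','wK')
print(proj(m,[[*case([0,141]),220]]))
inc([*case([-60,115]),500],-8.7)"
```

```text
[-0.002  0.017  0.024  0.     0.003  0.   ]
[[ 45.63138128 158.5529322 ]]
shift [ -1.65 -14.44  -6.43] turn [ 0.06  0.19 -0.04]
```

View pics/wK.png

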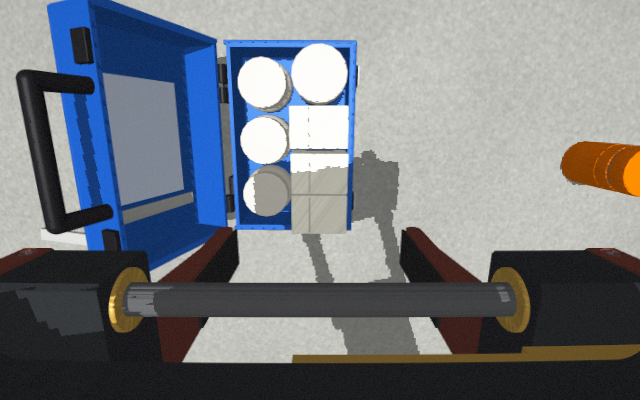

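Carton and canister stand side by side in the gap. The handle bar runs from (30,78) to (52,225), with the predicted middle at (46,159). I'll take a second view of it.

Emit:
{"fn": "carry_out", "kwargs": {
  "increments": [
    [0, [-0.5, -4, -2], [0, 0, 0]],
    [0, [-1, -8, -4], [0, 0, 0]],
    [0, [-1, -10, -4], [0, 0, 0]],
    [0, [-1, -10, -4], [0, 0, 0]],
    [0, [-1, -10, -4], [0, 0, 0]]
  ]
}}

```text
clock: 15.2
tool_pos: [483.7, 200.6, 475.7]
orientation: [3.139, 0.004, -0.152]
ft_force: [0.0, -1.0, 0.4]
opening: 87.8
```

```bash
python3 -c "
from h import *
print(bot.state()['qvel'].round(3))
m,L=snap('wrist','wL')
print(proj(m,[[*case([0,141]),220]]))
K=cv2.imread('pics/wK.png')
a=cv2.resize(K[40:260,0:130],None,fx=2.7,fy=2.7,interpolation=0)
cv2.imwrite('pics/cK.png',a)
"
```

```text
[-0.022 -0.02   0.008 -0.002  0.004  0.   ]
[[221.33667168 137.38294237]]
```

View pics/wL.png

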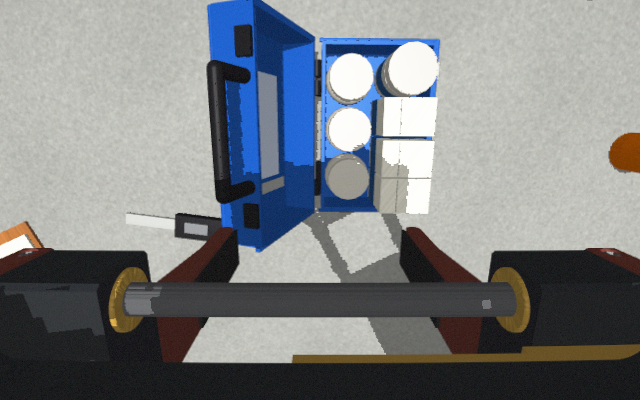

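View pics/cK.png

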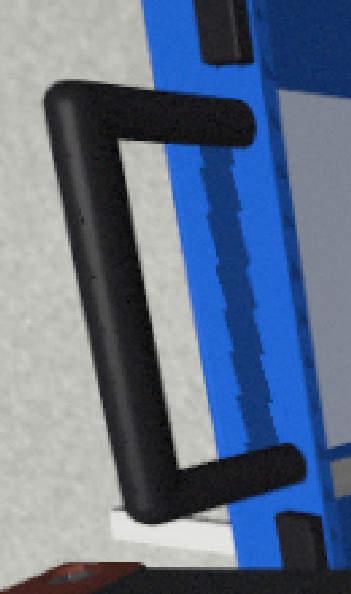

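```bash
python3 - <<'E'
from h import *
res={}
for n,(x0,x1),rows in (('wK',(5,75),range(100,205,3)),('wL',(203,236),range(90,175,3))):
    m,im=load(n); pts=[]
    for r in rows:
        d=np.where(im[r,x0:x1].max(1)<75)[0]
        # first run
        run=np.split(d,np.where(np.diff(d)>1)[0]+1); run=max(run,key=len)
        pts.append([(run[0]+run[-1])/2+x0,r,len(run)])
    pts=np.array(pts); f=np.polyfit(pts[:,1],pts[:,0],1); print(n,pts[::6].round(1).tolist(),f)
    a=[np.polyval(f,rows[0]),rows[0]];b=[np.polyval(f,rows[-1]),rows[-1]]
    o,v=rays(m,[a,b]); N=np.cross(v[0],v[1]);res[n]=(N/np.linalg.norm(N),o)
N1,o1=res['wK'];N2,o2=res['wL']
d=np.cross(N1,N2);d/=np.linalg.norm(d)
# point on line with case-x=0
a=np.radians(-8.7);ux=np.array([np.cos(a),np.sin(a),0]);c0=np.array([526.2,122.6,0])
p=np.linalg.solve(np.array([N1,N2,ux]),[N1@o1,N2@o2,ux@c0])
uy=np.array([-np.sin(a),np.cos(a),0]);print('dir',d,'p',p,'case y',(p-c0)@uy,'angle planes',np.degrees(np.arccos(abs(N1@N2))))
t=1.92;print('expected',72-174*np.cos(t)+10*np.sin(t),60+174*np.sin(t)+10*np.cos(t))
L=cv2.imread('pics/wL.png');cv2.imwrite('pics/cL.png',cv2.resize(L[50:215,190:270],None,fx=3.5,fy=3.5,interpolation=0))
E
```

```text
wK [[37.0, 100.0, 15.0], [40.0, 118.0, 15.0], [43.5, 136.0, 14.0], [47.0, 154.0, 15.0], [49.5, 172.0, 16.0], [49.0, 190.0, 23.0]] [ 0.13627451 24.39397759]
wL [[220.5, 90.0, 8.0], [222.0, 108.0, 9.0], [222.5, 126.0, 8.0], [223.0, 144.0, 9.0], [220.5, 162.0, 16.0]] [2.27422003e-02 2.19170443e+02]
dir [-0.98144903  0.18976326  0.02734433] p [547.38453084 261.04152896 220.95824272] case y 140.05299456858478 angle planes 24.31228640590535
expected 140.93049403710953 220.07681590973755
```

View pics/cL.png

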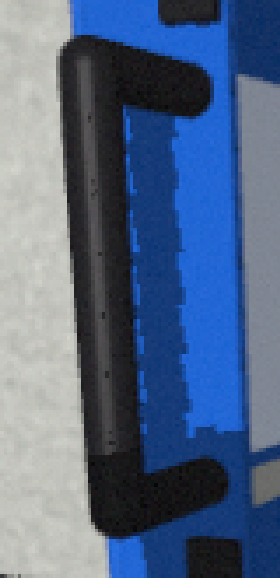

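```bash
python3 - <<'E'
from h import *
res={}
a=np.radians(-8.7);ux=np.array([np.cos(a),np.sin(a),0]);uy=np.array([-np.sin(a),np.cos(a),0]);c0=np.array([526.2,122.6,0])
for n,(x0,x1),rows in (('wK',(5,75),range(100,200,3)),('wL',(200,240),range(88,172,3))):
    m,im=load(n); pts=[]
    k=((im.max(2)<115)&(im.max(2).astype(int)-im.min(2)<30)).astype(np.uint8)
    k=cv2.morphologyEx(k,cv2.MORPH_CLOSE,np.ones((3,3)))
    for r in rows:
        d=np.where(k[r,x0:x1])[0]
        run=max(np.split(d,np.where(np.diff(d)>1)[0]+1),key=len)
        pts.append([(run[0]+run[-1])/2+x0,r,len(run)])
    pts=np.array(pts); f=np.polyfit(pts[:,1],pts[:,0],1); print(n,pts[::5].round(1).tolist(),f)
    q=[[np.polyval(f,r),r] for r in (rows[0],rows[-1])]
    o,v=rays(m,q); N=np.cross(v[0],v[1]);res[n]=(N/np.linalg.norm(N),o)
N1,o1=res['wK'];N2,o2=res['wL']
p=np.linalg.solve(np.array([N1,N2,ux]),[N1@o1,N2@o2,ux@c0])
print('p',p,'case y',(p-c0)@uy)
# bar inner arm ends on z=220, case x
mK,_=load('wK');mL,_=load('wL')
for m,q in((mK,[(32.6,91.9),(54.8,214)]),(mL,[(219,50+112/3.5),(222,50+485/3.5)])): print([(x-c0)@ux for x in onz(m,q,220)])
inc([*case([0,141]),440],-8.7)
E
```

```text
wK [[32.0, 100.0, 25.0], [35.0, 115.0, 25.0], [38.0, 130.0, 25.0], [40.5, 145.0, 24.0], [43.5, 160.0, 24.0], [46.5, 175.0, 24.0], [49.5, 190.0, 24.0]] [ 0.1899669  13.12936084]
wL [[216.0, 88.0, 17.0], [217.0, 103.0, 17.0], [217.5, 118.0, 16.0], [218.5, 133.0, 16.0], [219.5, 148.0, 16.0], [220.5, 163.0, 16.0]] [6.64568509e-02 2.09799580e+02]
p [547.80711663 263.8031395  219.76797774] case y 142.84675037933008
[np.float64(39.68828409727081), np.float64(-35.99535487021174)]
[np.float64(38.03090618350783), np.float64(-37.89718056025717)]
shift [ 5.39 -7.1   3.58] turn [ 0.12  0.17 -0.05]
```

The bar's middle measures case y 142.8, z 219.8; the text gives 140.9 and 220.1. I'll approach from above at case y 142.

Emit:
{"fn": "carry_out", "kwargs": {
  "increments": [
    [0, [3, -4, 0], [0, 0, 0]],
    [0, [5.4, -7.2, 0], [0, 0, 0]],
    [0, [5.4, -7.2, 2], [0, 0, 0]],
    [0, [5.4, -7.2, 3.6], [0, 0, 0]],
    [0, [5.4, -7.2, 3.6], [0, 0, 0]]
  ]
}}

```text
clock: 15.75
tool_pos: [548.1, 262.5, 437.8]
orientation: [3.138, 0.006, -0.154]
ft_force: [-0.1, 0.3, 0.3]
opening: 87.7
```

```bash
python3 -c "
from h import *
print(bot.state()['qvel'].round(3))
m,L=snap('wrist','wM')
inc([*case([0,142]),386],-8.7)
"
```

```text
[ 0.001 -0.032 -0.046  0.001  0.031  0.002]
shift [ 0.01 -0.07  5.4 ] turn [ 0.14  0.2  -0.11]
```

View pics/wM.png

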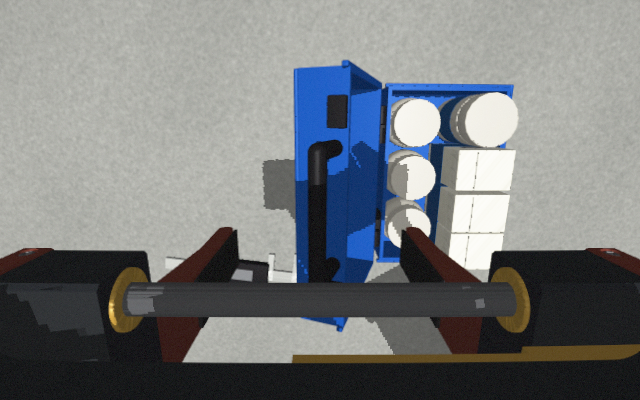

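The bar is centred at column 318, between the fingers. Descending and gripping.

Emit:
{"fn": "carry_out", "kwargs": {
  "increments": [
    [0, [0, -0.1, 2], [0, 0, 0]],
    [0, [0, -0.1, 4], [0, 0, 0]],
    [0, [0, -0.1, 5.2], [0.1, 0.2, 0]],
    [0, [0, -0.1, 5.3], [0.1, 0.2, 0]],
    [0, [0, -0.1, 5.3], [0.1, 0.2, 0]]
  ],
  "force": 10
}}

```text
clock: 16.3
tool_pos: [547.3, 264.1, 390.1]
orientation: [-3.139, -0.004, -0.153]
ft_force: [-0.3, -0.1, 0.8]
opening: 87.8
```

Emit:
{"fn": "carry_out", "kwargs": {
  "increments": [
    [1, [0, 0, 0], [0, 0, 0]],
    [1, [0, 0, 0], [0, 0, 0]],
    [1, [0, 0, 0], [0, 0, 0]],
    [1, [0, 0, 0], [0, 0, 0]],
    [1, [0, 0, 0], [0, 0, 0]],
    [1, [0, 0, 0], [0, 0, 0]],
    [1, [0, 0, 0], [0, 0, 0]],
    [1, [0, 0, 0], [0, 0, 0]]
  ],
  "force": 10
}}

```text
clock: 17.1
tool_pos: [547.4, 264.5, 389.1]
orientation: [-3.14, -0.003, -0.152]
ft_force: [0.2, 0.6, 0.7]
opening: 27.5
```

Emit:
{"fn": "carry_out", "kwargs": {
  "increments": [
    [1, [0, 0.05, 0.3], [0, 0, 0]],
    [1, [0, 0.05, 0.3], [0, 0, 0]],
    [1, [0, 0.05, 0.3], [0, 0, 0]],
    [1, [0, 0.05, 0.3], [0, 0, 0]],
    [1, [0, 0.05, 0.3], [0, 0, 0]],
    [1, [0, 0.05, 0.3], [0, 0, 0]]
  ],
  "force": 10
}}

```text
clock: 17.7
tool_pos: [547.4, 263.3, 385.5]
orientation: [3.141, -0.002, -0.153]
ft_force: [-0.9, -5.7, -1.1]
opening: 11.9
```

Emit:
{"fn": "carry_out", "kwargs": {
  "increments": [
    [1, [0, 0, 0], [0, 0, 0]],
    [1, [0, 0, 0], [0, 0, 0]],
    [1, [0, 0, 0], [0, 0, 0]],
    [1, [0, 0, 0], [0, 0, 0]]
  ],
  "force": 30
}}

```text
clock: 18.1
tool_pos: [547.4, 263.3, 385.5]
orientation: [3.141, -0.002, -0.153]
ft_force: [-1.3, -5.3, -1.6]
opening: 11.2
```

```bash
python3 -c "
from h import *
s=bot.state();p=s['tool_pos'];print(p,s['ft_force'],s['torque'],s['opening'])
a=np.radians(-8.7);d=p[:2]-[526.2,122.6];print('case',np.cos(a)*d[0]+np.sin(a)*d[1],-np.sin(a)*d[0]+np.cos(a)*d[1])
snap('wrist','wN')
"
```

```text
[547.36492475 263.28821942 385.48120176] [-1.27305944 -5.29354339 -1.55933197] [-0.90635879  0.26419971 -0.03310826] 11.205237118489563
case -0.35921673689931666 142.27086871844858
```

View pics/wN.png

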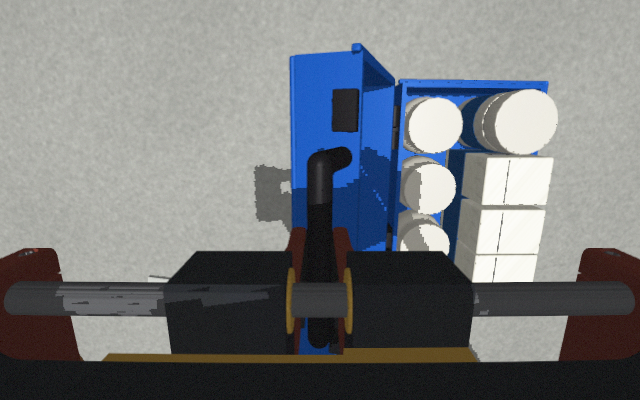

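The bar is gripped, opening 11.2 mm on a 12 mm bar. I'll work out the arc of shifts.

```bash
python3 -c "
import numpy as np
f=lambda t:np.array([72-174*np.cos(t)+10*np.sin(t),60+174*np.sin(t)+10*np.cos(t)])
for t in np.arange(1.92,1.23,-.02): d=f(t)-f(1.92);print(round(t,2),'ty %.2f tz %.2f'%(-d[0]/10,-d[1]/10))
"
```

```text
1.92 ty -0.00 tz -0.00
1.9 ty 0.32 tz -0.13
1.88 ty 0.65 tz -0.26
1.86 ty 0.97 tz -0.38
1.84 ty 1.30 tz -0.50
1.82 ty 1.63 tz -0.61
1.8 ty 1.97 tz -0.71
1.78 ty 2.30 tz -0.81
1.76 ty 2.64 tz -0.89
1.74 ty 2.98 tz -0.98
1.72 ty 3.32 tz -1.05
1.7 ty 3.66 tz -1.12
1.68 ty 4.00 tz -1.18
1.66 ty 4.35 tz -1.23
1.64 ty 4.69 tz -1.28
1.62 ty 5.04 tz -1.32
1.6 ty 5.39 tz -1.36
1.58 ty 5.73 tz -1.38
1.56 ty 6.08 tz -1.40
1.54 ty 6.43 tz -1.41
1.52 ty 6.78 tz -1.42
1.5 ty 7.13 tz -1.42
1.48 ty 7.47 tz -1.41
1.46 ty 7.82 tz -1.40
1.44 ty 8.17 tz -1.37
1.42 ty 8.52 tz -1.35
1.4 ty 8.87 tz -1.31
1.38 ty 9.21 tz -1.27
1.36 ty 9.56 tz -1.22
1.34 ty 9.90 tz -1.16
1.32 ty 10.24 tz -1.10
1.3 ty 10.58 tz -1.03
1.28 ty 10.92 tz -0.95
1.26 ty 11.26 tz -0.86
1.24 ty 11.60 tz -0.77
```

Emit:
{"fn": "carry_out", "kwargs": {
  "increments": [
    [1, [0, 0.32, -0.13], [0, 0, 0]],
    [1, [0, 0.65, -0.26], [0, 0, 0]],
    [1, [0, 0.97, -0.38], [0, 0, 0]],
    [1, [0, 1.3, -0.5], [0, 0, 0]],
    [1, [0, 1.63, -0.61], [0, 0, 0]],
    [1, [0, 1.97, -0.71], [0, 0, 0]],
    [1, [0, 2.3, -0.81], [0, 0, 0]],
    [1, [0, 2.64, -0.89], [0, 0, 0]],
    [1, [0, 2.98, -0.98], [0, 0, 0]],
    [1, [0, 2.98, -0.98], [0, 0, 0]],
    [1, [0, 2.98, -0.98], [0, 0, 0]]
  ]
}}

```text
clock: 19.25
tool_pos: [542.6, 234.5, 395.9]
orientation: [-3.14, -0.003, -0.152]
ft_force: [-1.5, -1.0, -6.6]
opening: 11.2
```

```bash
python3 -c "
from h import *
s=bot.state();p=s['tool_pos'];print(p,s['ft_force'],s['torque'],s['opening'])
a=np.radians(-8.7);d=p[:2]-[526.2,122.6];print('case',np.cos(a)*d[0]+np.sin(a)*d[1],-np.sin(a)*d[0]+np.cos(a)*d[1])
"
```

```text
[542.63593938 234.47346449 395.92081182] [-1.48649969 -0.98975007 -6.60229313] [0.09124454 0.26175226 0.02384504] 11.15088049274134
case -0.6752464061733647 113.07234941821703
```

Emit:
{"fn": "carry_out", "kwargs": {
  "increments": [
    [1, [0, 0.34, -0.07], [0, 0, 0]],
    [1, [0, 0.68, -0.14], [0, 0, 0]],
    [1, [0, 1.02, -0.2], [0, 0, 0]],
    [1, [0, 1.37, -0.25], [0, 0, 0]],
    [1, [0, 1.71, -0.3], [0, 0, 0]],
    [1, [0, 2.06, -0.34], [0, 0, 0]],
    [1, [0, 2.41, -0.38], [0, 0, 0]],
    [1, [0, 2.75, -0.4], [0, 0, 0]],
    [1, [0, 3.1, -0.42], [0, 0, 0]],
    [1, [0, 3.45, -0.43], [0, 0, 0]],
    [1, [0, 3.8, -0.44], [0, 0, 0]],
    [1, [0, 4.15, -0.44], [0, 0, 0]],
    [1, [0, 4.49, -0.43], [0, 0, 0]],
    [1, [0, 4.84, -0.42], [0, 0, 0]],
    [1, [0, 5.19, -0.39], [0, 0, 0]],
    [1, [0, 5.19, -0.39], [0, 0, 0]],
    [1, [0, 5.19, -0.39], [0, 0, 0]]
  ]
}}

```text
clock: 20.95
tool_pos: [534.4, 183.0, 401.4]
orientation: [-3.139, -0.005, -0.152]
ft_force: [-5.3, 1.7, 0.8]
opening: 11.3
```

```bash
python3 -c "
from h import *
s=bot.state();p=s['tool_pos'];print(p,s['ft_force'],s['torque'],s['opening'])
a=np.radians(-8.7);d=p[:2]-[526.2,122.6];print('case',np.cos(a)*d[0]+np.sin(a)*d[1],-np.sin(a)*d[0]+np.cos(a)*d[1])
"
```

```text
[534.44722948 183.02574393 401.43796526] [-5.31261966  1.72605442  0.75978332] [ 0.55485557  0.85823683 -0.05618147] 11.274501663241013
case -0.9877116718425096 60.97796117888268
```

Emit:
{"fn": "carry_out", "kwargs": {
  "increments": [
    [1, [0, 0.35, 0.02], [0, 0, 0]],
    [1, [0, 0.7, 0.06], [0, 0, 0]],
    [1, [0, 1.04, 0.1], [0, 0, 0]],
    [1, [0, 1.39, 0.15], [0, 0, 0]],
    [1, [0, 1.73, 0.21], [0, 0, 0]],
    [1, [0, 2.07, 0.27], [0, 0, 0]],
    [1, [0, 2.41, 0.34], [0, 0, 0]],
    [1, [0, 2.75, 0.42], [0, 0, 0]],
    [1, [0, 3.09, 0.51], [0, 0, 0]],
    [1, [0, 3.3, 0.56], [0, 0, 0]],
    [1, [0, 3.43, 0.6], [0, 0, 0]],
    [1, [0, 3.43, 0.6], [0, 0, 0]],
    [1, [0, 3.43, 0.6], [0, 0, 0]],
    [1, [0, 3.43, 0.6], [0, 0, 0]]
  ]
}}

```text
clock: 22.35
tool_pos: [529.4, 149.1, 395.4]
orientation: [-3.139, -0.005, -0.152]
ft_force: [-4.4, 1.2, 1.7]
opening: 11.4
```

```bash
python3 -c "
from h import *
s=bot.state();p=s['tool_pos'];print(p,s['ft_force'],s['torque'],s['opening'])
a=np.radians(-8.7);d=p[:2]-[526.2,122.6];print('case',np.cos(a)*d[0]+np.sin(a)*d[1],-np.sin(a)*d[0]+np.cos(a)*d[1])
snap('wrist','wO');snap('scene','sO');snap('top','tO')
for n,(x0,y0,x1,y1) in (('sO',(280,90,420,240)),('tO',(180,130,310,260))):
    im=cv2.imread(f'pics/{n}.png');cv2.imwrite(f'pics/c{n}.png',cv2.resize(im[y0:y1,x0:x1],None,fx=4,fy=4,interpolation=2))
"
```

```text
[529.37568831 149.10801297 395.36582604] [-4.35411952  1.20537212  1.65830924] [ 0.60245502  0.79290386 -0.03795374] 11.438255887734414
case -0.8704753054849004 26.683365995697766
```

View pics/wO.png

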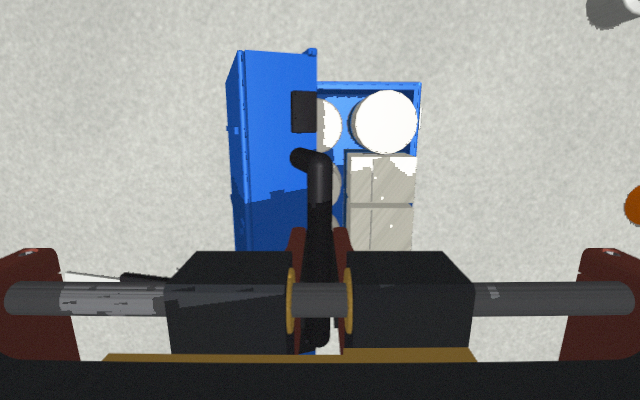

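View pics/csO.png

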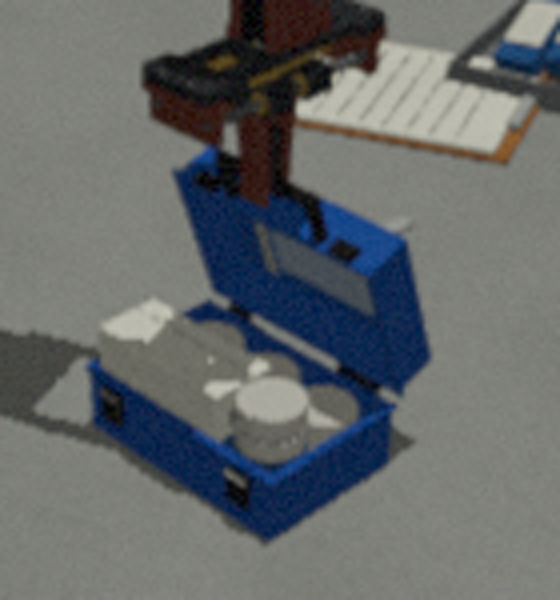

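View pics/ctO.png

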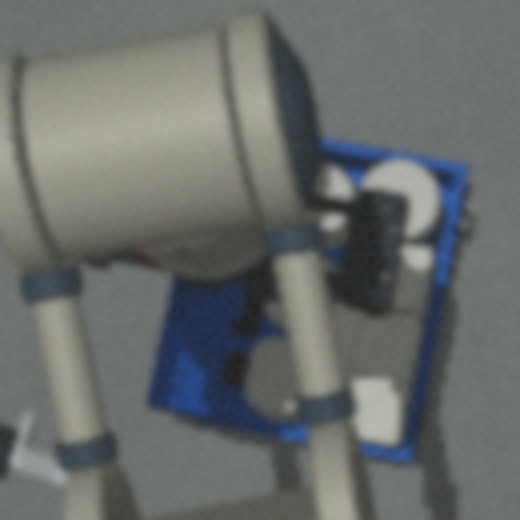

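```bash
python3 - <<'E'
from h import *
m,O=load('wO')
cv2.imwrite('pics/cwO.png',cv2.resize(O[35:190,215:345],None,fx=4.2,fy=3.8,interpolation=0))
a=np.radians(-8.7);ux=np.array([np.cos(a),np.sin(a),0]);uy=np.array([-np.sin(a),np.cos(a),0]);c0=np.array([526.2,122.6,0])
for t in (1.2,1.24,1.28):
    P=[]
    for r,h in((138,0),(138,42),(174,10)):
        for x in ((100,) if r<150 else (39,45)):
            P.append(c0+ux*x+uy*(72-r*np.cos(t)+h*np.sin(t))+[0,0,60+r*np.sin(t)+h*np.cos(t)])
    print(t,proj(m,P).round(1).tolist())
E
```

```text
1.2 [[329.0, 57.6], [251.7, 51.7], [338.2, 179.4], [338.4, 166.8]]
1.24 [[319.5, 56.9], [240.0, 51.6], [324.2, 180.1], [324.3, 167.4]]
1.28 [[309.7, 56.3], [228.5, 51.6], [309.8, 180.8], [309.7, 167.9]]
```

View pics/cwO.png

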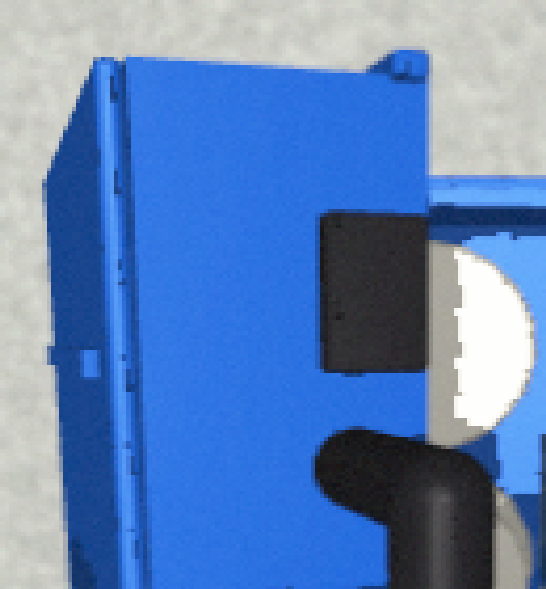

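From view O, the lid's rim edge at column 316.9 and outer edge at column 238.5 give an angle of about 1.245–1.25. The grip displacement gives about 1.242. I'll trim 0.5 mm forward and check the full scene.

Emit:
{"fn": "carry_out", "kwargs": {
  "increments": [
    [1, [0, 0.05, 0.01], [0, 0, 0]],
    [1, [0, 0.05, 0.01], [0, 0, 0]],
    [1, [0, 0.05, 0.01], [0, 0, 0]],
    [1, [0, 0.05, 0.01], [0, 0, 0]],
    [1, [0, 0.05, 0.01], [0, 0, 0]]
  ]
}}

```text
clock: 23.0
tool_pos: [529.3, 148.6, 395.1]
orientation: [-3.139, -0.005, -0.152]
ft_force: [-4.4, 2.0, 0.6]
opening: 11.1
```

```bash
python3 -c "
from h import *
s=bot.state();print(s['tool_pos'],s['qvel'].round(3),s['ft_force'],s['opening'])
snap('wrist','wP');snap('scene','sP')"
```

```text
[529.33690769 148.61538863 395.09623211] [-0.003 -0.002  0.     0.    -0.002 -0.001] [-4.38040466  1.95913673  0.60839592] 11.052057046179664
```

View pics/sP.png

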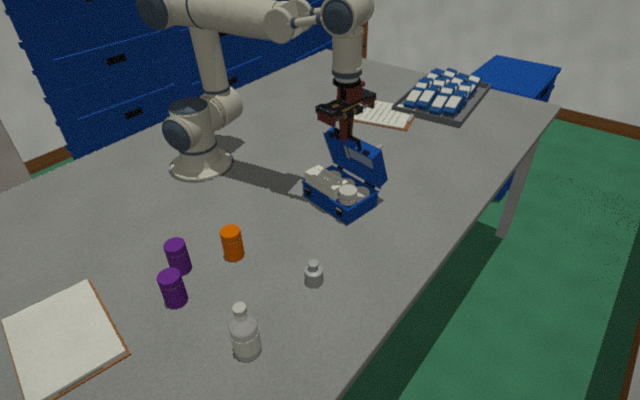

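View pics/wP.png

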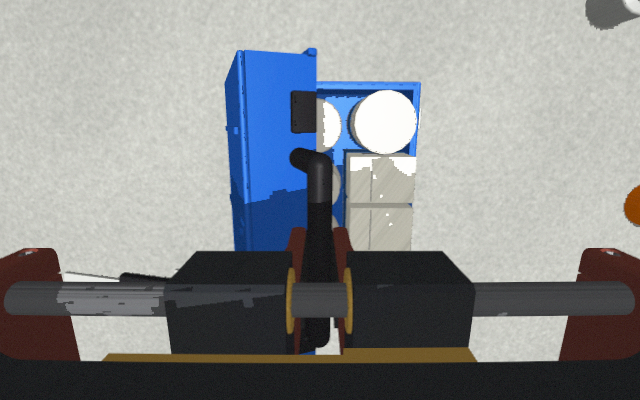

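The scene shows the orange (232,243) and purple (177,256), (173,288) lookalikes, the weight and the bottle where they started. The goods stand in their row, and the lid leans forward, gripped and still. Handing in.

```bash
python3 -c "
from plant import bot
print(bot.job_done())"
```

```text
the job is handed in; nothing more can be done
None
```

The case is packed and the lid is held at about its balance point with the handle still gripped. I handed the job in at about 23 s of the 72 s allowed.

- **Goods:** The canister stands at the end wall. I measured it after letting go at case (66.8, −29.4), against the planned (67, −30). The carton stands between it and the packed cartons, set down at case (15.4, −30). I checked its final place by picture only, without measuring it.
- **Lid:** I gripped the bar from above with 30 N and brought it along its arc without letting go. The arm's travel puts the angle at about 1.24 rad and the camera at about 1.245–1.25, against the asked 1.24. They were taken before a last 0.5 mm trim forward (about 0.003 rad). The arm was still at hand-in and the fingers 11 mm apart on the 12 mm bar.
- **Checks that disagreed:** The camera put the open handle at case y 142.8, while the text gives 140.9, so the angle could be off by about 0.01 rad. A steady sideways force of about 4 N remained on the grip.
- **Everything else:** In the last pictures the orange and purple lookalikes, the weight and the bottle look where they started. The visible packed goods also look unmoved; the lid and arm hide part of them. I did not check the caliper separately at the end.

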